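Refit the turning knob on the casserole lid and hold it pressed

ROBOT

A 7-joint arm with a two-finger parallel gripper is mounted at the origin on the work surface. World frame = base frame: x ahead of the robot, y to its left, z up, the work surface at z = 0. Lengths are in mm, angles in rad, forces in N, time in s.
With the tool pointing down it reaches from about 400 to 750 mm from the base axis. Payload 19.5 kg.
Tool frame: the origin (TCP) lies between the finger pads; the fingertips stand 22 mm ahead of it and the grasp point (between the pads) lies 3 mm ahead of it; z points along the fingers, x is the direction in which the jaws open and shut, and the axes are right-handed (so a half turn about z gives the same grasp; the last joint's range is limited). The gripper opens to 85 mm and grips with 20 to 120 N. Pads are 22 mm wide; open, the fingers measure 114 mm over their backs; the gripper's body (76 mm by 85 mm) begins 54 mm behind the grasp point. The pads swing forward as they close: fully open they stand 13 mm farther back than shut.
Start: joints at [-1.234, 0.707, -0.028, 1.485, 0.022, 0.951, -0.075], TCP at [212.625, 534.217, 253.268] pointing down, gripper open.
Joint ranges: [-2.71, 2.71], [-0.32, 2.16], [-1.57, 1.52], [0, 2.45], [-1.46, 4.6], [0, 2.02], [-2.83, 2.83]. Speed limits (rad/s): [1.89, 1.89, 2.57, 2.57, 3.01, 3.01, 3.01].

INTERFACE

Orientations are given as a unit quaternion [x, y, z, w].
In Python, from workcell import robot gives the robot as it stands.
- The arm moves only by the tool drive_tool, never from a script. Its argument "commands" is a list of rows, each a list of 7 numbers: the opening, from 0 (shut) to 1 (fully open), then the shift along the tool's x, y, z in mm, then the turn, a rotation vector about the tool's x, y, z in rad. In form: [[fingers, tx, ty, tz, ax, ay, az], ...]. A call has exactly 10 rows; each row shifts and turns the commanded pose from where the row before left it, along the tool's axes as they then stand; what a row does not reach is not made up. A row lasts 1/12 s, in which the tool goes at most 41.7 mm and 7.16 degrees, less where a joint would pass 70% of its speed; a pose out of reach is approached as far as the arm can. A call is refused whole if a number of a shift passes 41.7 or a number of a turn 0.125, either way. A call with a gripper value outside its range is refused whole. The fingers move at their own pace and stop on an object; "newtons" is the grip in N (left out, the last holds). Time passes only in rows, so rows that do not move let the fingers close, or fill a call up. It gives the time, the measured TCP pose, the force and the opening at its end, in the units of the state.
- robot.sense(): the state, without advancing time (a new reading comes with each control period).
- robot.snapshot(name): name is "side" or "top" or "wrist"; returns a dict with "color" (420x560x3 uint8, red, green, blue), "fovy" (degrees; the focal length in pixels is half the picture's height over the tangent of half this angle, whatever the lens; pixels are square), "cx", "cy" (the principal point, pixels), "k1" (the pictures are not rectified: a ray, as slopes to the right and down, at radius r is drawn at 1 + k1 r^2 times it, then the intrinsics apply), "T" (4x4, takes a point from camera to world coordinates); the wrist camera has in their place "tool_from_camera" (4x4, takes a point from camera to tool coordinates, whose origin is the TCP and whose axes are the tool frame's). Camera axes: x right, y up, looking along -z (the intrinsics and any distortion apply to the point x, -y, -z); pixel columns grow to the right and rows downward; lengths in mm; the calibration is good to about 2 mm. A picture is of the moment at which its call begins: read the wrist's pose just before it. There is no depth.
- robot.finish_job(): hands the job in, once; it reports no verdict.
The state is a dict: "time": time; "joints": joint angles; "dq": joint speeds; "joint_efforts": joint torques, N m; "tool_pos": TCP position; "tcp_rot": TCP orientation; "wrist_force": force on the tool from outside, world axes, zero at the start; "torque": the same for the moment, N m; "grip_width": opening from 0.0 (shut) to 1.0 (fully open).
Only numpy, scipy, OpenCV 4.12 (cv2) and the standard library are available. Lean on these libraries where they do the work, as an engineer would, in place of code of your own. Each camera call takes 0.05 s, during which the arm holds its last target. There are 200 camera calls.

TASK

The turning knob of the insulated casserole's lid has come off and stands on the sideboard: pick it up, turn it so that the flat in its hole (under the nose of its grip) matches the flat of the D-shaped spindle on the lid, and push it fully home onto the spindle. Then keep pressing it straight down so that the sprung spindle stays at the bottom of its travel; finish while still holding the knob down, without letting go. Leave the other things on the sideboard where they stand.

Things in the scene. Friction and masses are not known exactly. Their poses are not given: they have to be found in the camera images.
- knob: Loose grey plastic knob, 46 mm tall, 60 g, upright, hole down. 12-sided skirt 43 mm across, z 0 to 20 mm, bar grip above it. Blind D-shaped hole in the underside: 16 mm deep, 23.6 mm diameter, flat 4.8 mm from the axis on the +x side, under the nose of the grip. Origin: centre of the underside; z up, x towards the nose. At first x is within 0.75 rad of world +x; nothing else within 60 mm of its axis.
- knob_grip (a point): Middle of the knob's upright bar grip, on the knob's axis, 33 mm above its underside; axes as the knob's. The bar is 14 mm thick (y), 40 mm long (x -20 to +20 mm) and fills z 20 to 46 mm above the underside. At its +x end a narrower nose (10 mm thick, the upper 14 mm only) reaches to x = 31 mm, past the skirt: it shows where the hole's flat is.
- spindle_top (a point): Centre of the top face of the spindle's round white collar (34 mm diameter, 3 mm thick) on the lid; the knob's underside rests on it when home. Moves with the spindle; released it is 128 mm above the sideboard, 13 mm above the lid's middle. x points from the axis to the D-shaft's flat, within 0.7 rad of world +x; the knob fits with its x along this x. z up. The spindle does not turn.
- spindle_tip (a point): Centre of the top of the steel D-shaft, 14 mm above spindle_top, same axes. Shaft: 22 mm diameter with a flat 4 mm from the axis on the +x side; the top 3 mm is a narrower lead-in, about 78 % of that size. The knob has about 0.8 mm play all round and 0.15 rad of free turn on it; turned further it binds, and from about 0.4 rad off it stops on top of the shaft.
- spindle (a joint): Downward travel of the sprung spindle in the lid, m: 0 released (up), 0.008 at its stop. A spring pushes it up: about 3.5 N to start moving, about 9 N at the stop; it springs back when let go. At the stop the knob's underside is 5 mm above the lid's middle.
- casserole: White insulated casserole with latched lid, fixed to the sideboard. 200 mm diameter, lid rim 208 mm, two lugs reaching 122 mm from the axis at +y and -y (z 67 to 81 mm); lid rim at z 94 mm, middle at z 115 mm, spindle on its axis. Origin: centre of the underside; its x is the spindle's x.
- shaker: Glass salt shaker with steel top, 42 mm diameter, 76 mm tall, origin at the centre of its foot. Leave alone.
- katori: Small steel bowl, 80 mm diameter, 34 mm tall, origin at the centre of its foot. Leave alone.
- spoon: Steel dessert spoon, 180 mm long, lying roughly along x, origin below its middle. Leave alone.
- kidsbottle: Pink plastic kids' bottle with push-button cap, 66 mm diameter, 180 mm tall, origin at the centre of its foot. Leave alone.
- tumbler: Steel tumbler, 72 mm diameter, 95 mm tall, origin at the centre of its foot. Leave alone.
- picklejar: Amber glass jar with steel cap, 72 mm diameter, 100 mm tall, origin at the centre of its foot. Leave alone.

How it is judged (in metres and radians):
On the way:
1. the knob is lifted clear of the sideboard (height (world z) of knob above 0.05 m), for 0.1 s.
At the end, for the whole second after the job is handed in: Through the last second the knob is home on the spindle (underside within 2.5 mm of the collar, axes within 3 mm, flats within 0.4 rad, upright within 0.12 rad), the spindle is held down more than 6 of its 8 mm, and the fingers hold or press the knob (over 1 N) (z of knob in the frame of spindle_top below 0.0025 m and horizontal distance between knob and spindle_top below 0.003 m and angle between the x axis of knob and the x axis of spindle_top, either way round below 0.4 rad and angle between knob's own z axis and vertical below 0.12 rad and value of joint spindle above 0.006 m and contact force between the fingers and knob above 1 N); the arm keeps its last pose, push and grip.
It fails at once if one of the other things is shifted by more than 30 mm (distance of any of shaker, katori, spoon, kidsbottle, tumbler, picklejar from where it was at the start of the episode above 0.03 m).
It fails at once if one of the other things is tipped over (angle between any of shaker, katori, kidsbottle, tumbler, picklejar's own z axis and vertical above 0.6 rad).
It also fails if it takes over 42 s, if anything falls off the work surface, if the arm or the gripper's body presses on something with over 40 N, if the wrist force passes 120 N, or if a joint passes its speed limit or range.

## Working session

There is one attempt and no reset: what is moved stays moved. The work goes in short steps, Python scripts to look and compute and a tool call to move; the robot and the scene stay as the last step left them, time stands still between calls to the robot, and variables do not carry over. Pictures are saved under pics/ and viewed, about 8 in all and at most 12, crops included, and the job is handed in when it is done.

Besides the shell and the picture viewer there is one more tool, called after ">>>" in YAML: its name, and indented under it one key for each argument. drive_tool: Moves the arm, as the interface text tells. Its arguments: {"type":"object","properties":{"commands":{"type":"array","items":{"type":"array","items":{"type":"number"}}},"newtons":{"type":"number"}},"required":["commands"]}

```bash
mkdir -p pics; cat > h.py <<'E'
import numpy as np, cv2
from scipy.spatial.transform import Rotation as R
from workcell import robot
def snap(n,f):
    s=robot.sense(); d=robot.snapshot(n); cv2.imwrite(f'pics/{f}.png',d['color'][:,:,::-1])
    if n=='wrist':
        T=np.eye(4);T[:3,:3]=R.from_quat(s['tcp_rot']).as_matrix();T[:3,3]=s['tool_pos'];d['T']=T@np.array(d['tool_from_camera'])
    d={k:(np.array(v) if k!='color' else v) for k,v in d.items()}
    np.savez(f'pics/{f}.npz',**{k:v for k,v in d.items()}); return d
def load(f): return dict(np.load(f'pics/{f}.npz'))
def ray(d,u,v):
    h=d['color'].shape[0];f=h/2/np.tan(np.radians(d['fovy'])/2)
    K=np.array([[f,0,d['cx']],[0,f,d['cy']],[0,0,1]],float)
    p=cv2.undistortPoints(np.array([[[u,v]]],float),K,np.array([float(d['k1']),0,0,0]))[0,0]
    return d['T'][:3,3],d['T'][:3,:3]@np.array([p[0],-p[1],-1])
def onz(d,u,v,z):
    o,r=ray(d,u,v); return o+r*(z-o[2])/r[2]
def proj(d,P):
    h=d['color'].shape[0];f=h/2/np.tan(np.radians(d['fovy'])/2)
    c=np.linalg.inv(d['T'])@np.r_[P,1]; x,y=c[0]/-c[2],-c[1]/-c[2]; k=1+d['k1']*(x*x+y*y)
    return np.array([f*x*k+d['cx'],f*y*k+d['cy']])
E
python3 - <<'E'
from h import *
print(robot.sense())
for n in ['top','side','wrist']:
    d=snap(n,n+'0'); print(n,d['fovy'],d['cx'],d['cy'],d['k1'],d['T'].round(3).tolist())
a=[cv2.imread(f'pics/{n}0.png') for n in ['top','side']]
cv2.imwrite('pics/both.png',cv2.resize(np.hstack(a),(800,300)))
E
```

```text
{'time': 0.0, 'joints': array([-1.23369756,  0.70711897, -0.02764994,  1.48498393,  0.02200048,
        0.9509096 , -0.07549479]), 'dq': array([-3.01895401e-04, -6.90077936e-05, -1.85767301e-05, -6.63118092e-04,
       -2.94884751e-04,  7.30491565e-04, -1.34542894e-03]), 'joint_efforts': array([ 3.71437600e-04, -8.83210230e+01,  1.23473950e+00, -2.36180502e+01,
        1.69333635e-02,  6.31939227e-03, -3.13393258e-07]), 'tool_pos': array([212.53517682, 534.02173288, 252.82152827]), 'tcp_rot': array([ 8.27579606e-01,  5.61348094e-01, -4.58150464e-04,  3.20059406e-04]), 'wrist_force': array([-0.63578827,  0.57882457,  0.20236822]), 'torque': array([0.02920656, 0.01971077, 0.01828454]), 'grip_width': 1.0000761833819054}
top 48.08281307869451 279.60474595552296 217.78347660159483 0.035798591445036124 [[0.002, 0.998, -0.065, 539.676], [-1.0, 0.001, -0.003, 45.895], [-0.003, 0.065, 0.998, 1163.209], [0.0, 0.0, 0.0, 1.0]]
side 44.51666190236072 278.31952298227424 202.196034710133 -0.027905674895973575 [[0.996, 0.062, -0.069, 515.133], [-0.092, 0.765, -0.637, -839.798], [0.013, 0.641, 0.767, 1209.507], [0.0, 0.0, 0.0, 1.0]]
wrist 68.25261107504615 275.28451539555033 211.1090069516648 -0.0015685771686154888 [[0.37, -0.89, -0.266, 143.334], [0.929, 0.353, 0.108, 560.21], [-0.002, -0.287, 0.958, 373.569], [0.0, 0.0, 0.0, 1.0]]
```

View pics/top0.png

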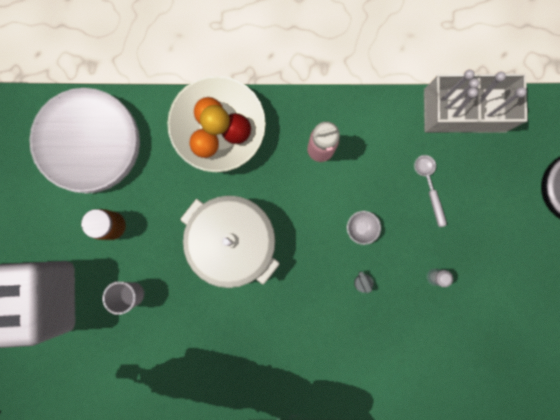

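View pics/side0.png

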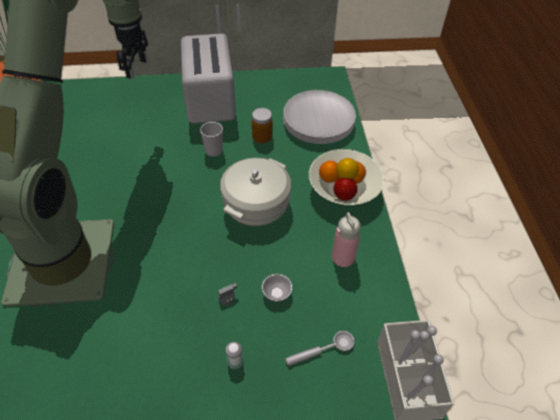

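The top view shows the knob at about (365,283), the casserole spindle at (229,241), the katori at (364,228) and the shaker at (442,278). The side view shows the knob at (228,295) and the spindle at (255,175).

```bash
python3 - <<'E'
from h import *
t=load('top0');s=load('side0')
for n,z,a,b in [('knob',33,(365,283),(228,294)),('spin',140,(230,240),(255,174)),('katori',34,(364,228),(277,285)),('bottle',170,(325,132),None),('jar',100,(97,224),None),('tumbler',95,(120,298),None),('shaker',70,(446,279),None)]:
    print(n,onz(t,*a,z).round(), onz(s,*b,z).round() if b else '')
print(R.from_quat(robot.sense()['tcp_rot']).as_matrix().round(3))
a=[cv2.resize(cv2.imread('pics/top0.png')[y-35:y+35,x-35:x+35],(400,400),interpolation=cv2.INTER_CUBIC) for x,y in [(365,283),(229,241)]]
cv2.imwrite('pics/crop.png',np.hstack(a))
E
```

```text
knob [ 458. -154.   33.] [ 462. -161.   33.]
spin [558. 156. 140.] [555. 158. 140.]
katori [ 589. -153.   34.] [ 591. -146.   34.]
bottle [788. -48. 170.] 
jar [595. 460. 100.] 
tumbler [429. 406.  95.] 
shaker [ 471. -333.   70.] 
[[ 0.37   0.929 -0.   ]
 [ 0.929 -0.37  -0.001]
 [-0.001 -0.    -1.   ]]
```

View pics/crop.png

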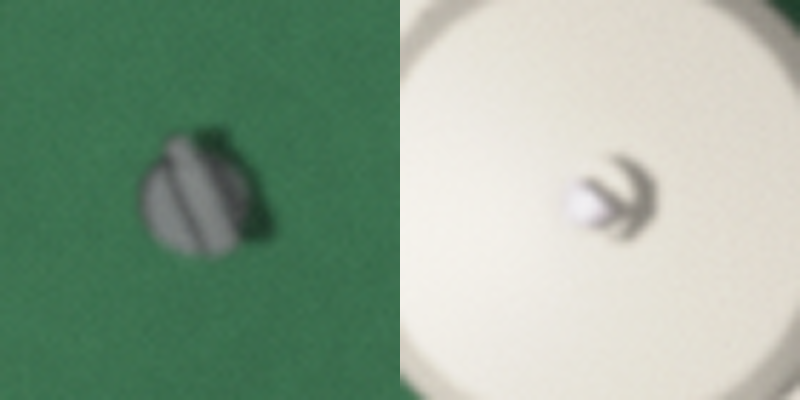

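>>> drive_tool:
  commands:
    - [1, -14, 29, -4, 0, 0, 0]
    - [1, -14, 29, -4, 0, 0, 0]
    - [1, -14, 29, -4, 0, 0, 0]
    - [1, -14, 29, -4, 0, 0, 0]
    - [1, -14, 29, -4, 0, 0, 0]
    - [1, -14, 29, -4, 0, 0, 0]
    - [1, -14, 29, -4, 0, 0, 0]
    - [1, -14, 29, -4, 0, 0, 0]
    - [1, -14, 29, -4, 0, 0, 0]
    - [1, -14, 29, -4, 0, 0, 0]

```text
time: 0.98
tool_pos: [431.1, 295.5, 293.4]
tcp_rot: [0.828, 0.561, -0.0, 0.0]
wrist_force: [0.9, 0.0, 0.7]
grip_width: 0.999
```

>>> drive_tool:
  commands:
    - [1, -14, 29, 0, 0, 0, 0]
    - [1, -14, 29, 0, 0, 0, 0]
    - [1, -14, 29, 0, 0, 0, 0]
    - [1, -14, 29, 0, 0, 0, 0]
    - [1, -14, 29, 0, 0, 0, 0]
    - [1, -14, 29, 0, 0, 0, 0]
    - [1, 0, 0, 0, 0, 0, 0]
    - [1, 0, 0, 0, 0, 0, 0]
    - [1, 0, 0, 0, 0, 0, 0]
    - [1, 0, 0, 0, 0, 0, 0]

```text
time: 1.82
tool_pos: [560.4, 155.4, 293.3]
tcp_rot: [0.827, 0.562, -0.0, -0.0]
wrist_force: [-1.1, 0.5, -0.9]
grip_width: 1.001
```

```bash
python3 - <<'E'
from h import *
s=robot.sense();print(s['time'],s['tool_pos'],s['joints'].round(2))
d=snap('wrist','w1'); print(proj(d,[556,157,142]),proj(d,[556,157,128]))
E
```

```text
1.8167 [560.36322652 155.43662707 293.30997373] [-0.28  0.68 -0.09  1.39  0.06  1.08  0.81]
[276.94089628 198.37845197] [276.8788362  194.73061742]
```

View pics/w1.png

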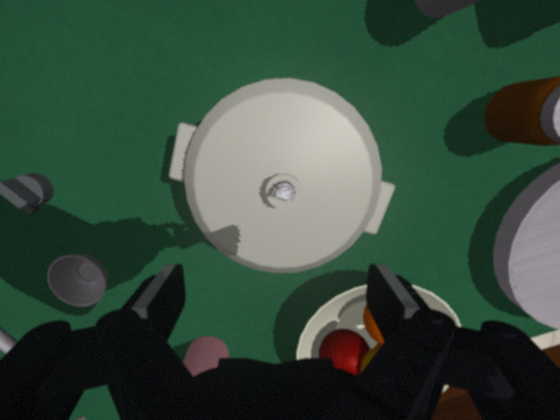

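The wrist view shows the spindle tip near (284,190). The outer edges of the lugs are at about (174,151) and (385,209).

```bash
python3 - <<'E'
from h import *
d=load('w1')
L=onz(d,174,151,80);Rr=onz(d,385,209,80);print(L,Rr,np.linalg.norm(L-Rr),(L+Rr)/2)
print('tip',onz(d,284,190,142),'collar',onz(d,281,190,128))
v=Rr-L;print('yaw',np.arctan2(v[1],v[0])-np.pi/2)
c=d['color'][160:220,250:315,::-1];cv2.imwrite('pics/c1.png',cv2.resize(c,None,fx=9,fy=9,interpolation=cv2.INTER_CUBIC))
E
```

```text
[482.11628801  68.682351    80.        ] [626.88925442 259.73291821  80.        ] 239.70717768527754 [554.50277121 164.20763461  80.        ]
tip [551.11697288 165.74036674 142.        ] collar [553.16310604 162.30229523 128.        ]
yaw -0.6484573127610399
```

View pics/c1.png

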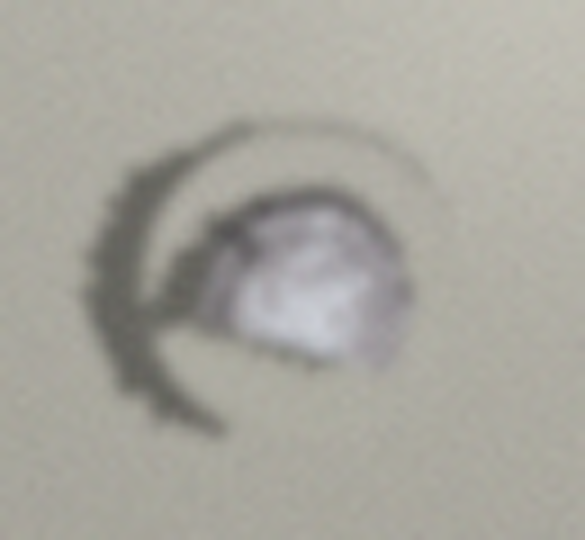

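The crop shows the D with its flat facing the lower edge, and the collar centred near full-image (284,192). The wrist and top estimates differ by about 7 mm, so I'll check against the lid rim in both views.

```bash
python3 - <<'E'
from h import *
for f,p in [('w1',(284,192)),('top0',(229,241)),('side0',(255,190))]:
    d=load(f);g=d['color'].astype(int)
    m=((g.min(2)>95)&(g.max(2)-g.min(2)<45)).astype(np.uint8)
    m=cv2.morphologyEx(m,cv2.MORPH_OPEN,np.ones((3,3),np.uint8))
    n,l,st,c=cv2.connectedComponentsWithStats(m)
    k=l[p[1]+12,p[0]-12] if f!='side0' else l[p[1],p[0]]
    print(f,st[k],c[k])
    cs=max(cv2.findContours((l==k).astype(np.uint8),0,1)[0],key=cv2.contourArea)[:,0]
    P=np.array([onz(d,u,v,94 )[:2] for u,v in cs])
    # robust circle r=104
    from scipy.optimize import least_squares
    r=least_squares(lambda q:np.hypot(*(P-q[:2]).T)-q[2],[556,160,104],loss='soft_l1',f_scale=1)
    print(r.x,np.median(abs(r.fun)))
d=load('w1');print('collar',onz(d,284,192,128))
E
```

```text
w1 [  169    78   226   194 30837] [283.42491163 173.17083374]
[554.3921159  164.78069641 102.63930866] 0.7165811090903702
top0 [ 180  195   99   93 7161] [228.26420891 241.53763441]
[556.38555126 165.69040526 104.09318298] 0.9385817630462583
side0 [ 220  157   71   62 3181] [254.13957875 184.97170701]
[553.75364153 165.46981636 103.99489804] 1.7168412129997321
collar [556.01096405 164.23752008 128.        ]
```

>>> drive_tool:
  commands:
    - [1, -33, 2, 0, 0, 0, 0]
    - [1, -33, 2, 0, 0, 0, 0]
    - [1, -33, 2, 0, 0, 0, 0]
    - [1, -33, 2, 0, 0, 0, 0]
    - [1, -33, 2, 0, 0, 0, 0]
    - [1, -33, 2, 0, 0, 0, 0]
    - [1, -33, 2, 0, 0, 0, 0]
    - [1, -33, 2, 0, 0, 0, 0]
    - [1, -33, 2, 0, 0, 0, 0]
    - [1, -33, 2, 0, 0, 0, 0]

```text
time: 2.7
tool_pos: [456.8, -160.2, 293.6]
tcp_rot: [0.827, 0.562, 0.0, 0.0]
wrist_force: [0.9, -0.6, 0.3]
grip_width: 0.997
```

>>> drive_tool:
  commands:
    - [1, 0, 0, 14, 0, 0, -0.104]
    - [1, 0, 0, 14, 0, 0, -0.104]
    - [1, 0, 0, 14, 0, 0, -0.104]
    - [1, 0, 0, 14, 0, 0, -0.104]
    - [1, 0, 0, 14, 0, 0, -0.104]
    - [1, 0, 0, 14, 0, 0, -0.104]
    - [1, 0, 0, 14, 0, 0, -0.104]
    - [1, 0, 0, 14, 0, 0, 0]
    - [1, 0, 0, 0, 0, 0, 0]
    - [1, 0, 0, 0, 0, 0, 0]

```text
time: 3.53
tool_pos: [457.4, -159.0, 181.5]
tcp_rot: [0.573, 0.819, -0.0, -0.0]
wrist_force: [0.3, 0.3, 0.4]
grip_width: 1.001
```

```bash
python3 - <<'E'
from h import *
s=robot.sense();print(s['time'],s['tool_pos'],s['joints'].round(2),R.from_quat(s['tcp_rot']).as_matrix().round(3).tolist())
d=snap('wrist','w2'); u,v=proj(d,[460,-157,33]).astype(int);print(u,v)
c=d['color'][max(v-50,0):v+50,u-60:u+60,::-1];print(max(v-50,0),u-60);cv2.imwrite('pics/c2.png',cv2.resize(c,None,fx=6,fy=6,interpolation=cv2.INTER_CUBIC))
E
```

```text
3.5333 [ 457.4394956  -158.95593644  181.47644606] [ 0.43  0.7  -0.29  1.89  0.33  0.6   1.86] [[-0.342, 0.94, -0.001], [0.94, 0.342, 0.0], [0.0, -0.001, -1.0]]
276 208
158 216
```

View pics/c2.png

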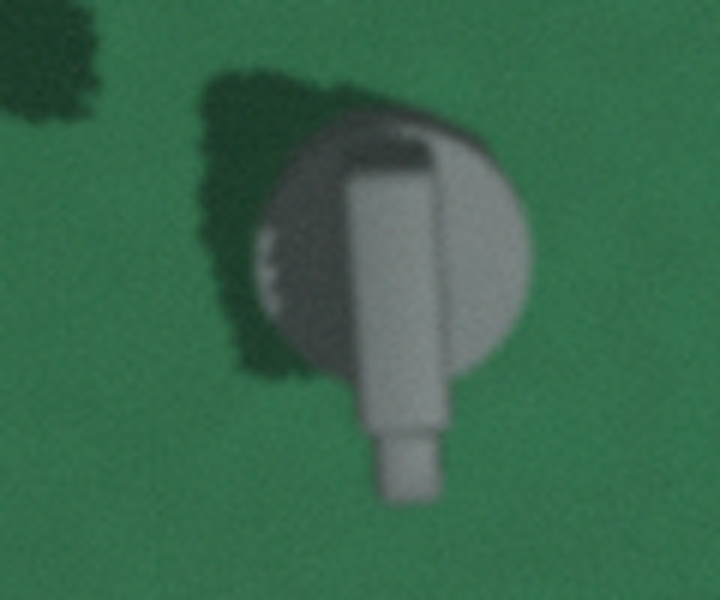

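The crop shows the bar's rear edge centred at (390,172), the bar front at (404,433) and the nose end at (410,500), at scale 6 with origin (216,158).

```bash
python3 - <<'E'
from h import *
d=load('w2');P=[onz(d,216+a/6,158+b/6,46) for a,b in [(390,172),(404,433),(410,500)]]
print(P,np.linalg.norm(P[1]-P[0]),np.linalg.norm(P[2]-P[0]))
v=P[2]-P[0];yaw=np.arctan2(v[1],v[0]);c=(P[0]+P[1])/2;print('yaw',yaw,c)
s=robot.sense();M=R.from_quat(s['tcp_rot']).as_matrix()
tx=np.arctan2(M[1,0],M[0,0]);print('toolyaw',tx,'need dyaw',yaw+np.pi/2-tx,'shift tool',M.T@(np.r_[c[:2],36]-s['tool_pos']))
E
```

```text
[array([ 437.43188182, -161.7071175 ,   46.        ]), array([ 473.27986764, -146.23965127,   46.        ]), array([ 482.85874299, -141.71908881,   46.        ])] 39.042548571567174 49.629839883603346
yaw 0.4145107434484735 [ 455.35587473 -153.97338438   46.        ]
toolyaw 1.9198731742513289 need dyaw 0.06543389599204108 shift tool [  5.69910323  -0.47792119 145.99278709]
```

>>> drive_tool:
  commands:
    - [1, 5.7, -0.5, 10, 0, 0, -0.065]
    - [1, 0, 0, 16, 0, 0, 0]
    - [1, 0, 0, 16, 0, 0, 0]
    - [1, 0, 0, 16, 0, 0, 0]
    - [1, 0, 0, 16, 0, 0, 0]
    - [1, 0, 0, 16, 0, 0, 0]
    - [1, 0, 0, 16, 0, 0, 0]
    - [1, 0, 0, 16, 0, 0, 0]
    - [1, 0, 0, 14, 0, 0, 0]
    - [1, 0, 0, 0, 0, 0, 0]

```text
time: 4.42
tool_pos: [455.0, -154.0, 44.3]
tcp_rot: [0.547, 0.837, -0.0, -0.0]
wrist_force: [1.1, -0.7, -1.1]
grip_width: 1.002
```

>>> drive_tool:
  commands:
    - [0.6, 0, 0, 0, 0, 0, 0]
    - [0.4, 0, 0, 0, 0, 0, 0]
    - [0, 0, 0, 0, 0, 0, 0]
    - [0, 0, 0, 0, 0, 0, 0]
    - [0, 0, 0, 0, 0, 0, 0]
    - [0, 0, 0, 0, 0, 0, 0]
    - [0, 0, 0, 0, 0, 0, 0]
    - [0, 0, 0, 0, 0, 0, 0]
    - [0, 0, 0, 0, 0, 0, 0]
    - [0, 0, 0, 0, 0, 0, 0]
  newtons: 60

```text
time: 5.25
tool_pos: [455.2, -154.4, 45.8]
tcp_rot: [0.547, 0.837, 0.0, 0.0]
wrist_force: [-1.4, 0.1, 9.7]
grip_width: 0.148
```

>>> drive_tool:
  commands:
    - [0, 0, 0, -8, 0, 0, 0]
    - [0, 0, 0, -20, 0, 0, 0]
    - [0, 0, 0, -26, 0, 0, 0]
    - [0, 0, 0, -26, 0, 0, 0]
    - [0, 0, 0, -26, 0, 0, 0]
    - [0, 0, 0, -26, 0, 0, 0]
    - [0, 0, 0, -26, 0, 0, 0]
    - [0, 0, 0, -26, 0, 0, 0]
    - [0, 0, 0, 0, 0, 0, 0]
    - [0, 0, 0, 0, 0, 0, 0]
  newtons: 80

```text
time: 6.08
tool_pos: [455.1, -154.6, 230.5]
tcp_rot: [0.547, 0.837, 0.0, 0.001]
wrist_force: [-0.3, -0.2, -0.9]
grip_width: 0.144
```

```bash
python3 - <<'E'
from h import *
s=robot.sense();print(s['time'],s['tool_pos'],s['joints'].round(2),s['grip_width'],s['wrist_force'])
d=snap('wrist','w3');d=snap('side','s3')
u,v=proj(d,s['tool_pos']).astype(int);print(u,v)
M=R.from_quat(s['tcp_rot']).as_matrix();tx=np.arctan2(M[1,0],M[0,0])
print(tx,'dyaw',-0.648+np.pi/2-tx,'shift',M.T@(np.r_[555,165,s['tool_pos'][2]]-s['tool_pos']))
e=d['color'][max(v-60,0):v+60,u-60:u+60,::-1]
w=cv2.imread('pics/w3.png');cv2.imwrite('pics/j3.png',np.hstack([cv2.resize(w[210:,140:420],(500,375)),cv2.resize(e,(300,375))]))
E
```

```text
6.0833 [ 455.09098622 -154.55024307  230.54219552] [ 0.47  0.62 -0.36  1.85  0.31  0.73  1.92] 0.14363690862158215 [-0.32158783 -0.15041532 -0.86508949]
219 248
1.9846225967394002 dyaw -1.0618262699445036 shift [ 2.52401367e+02  2.19972062e+02 -1.02739266e-01]
```

View pics/j3.png

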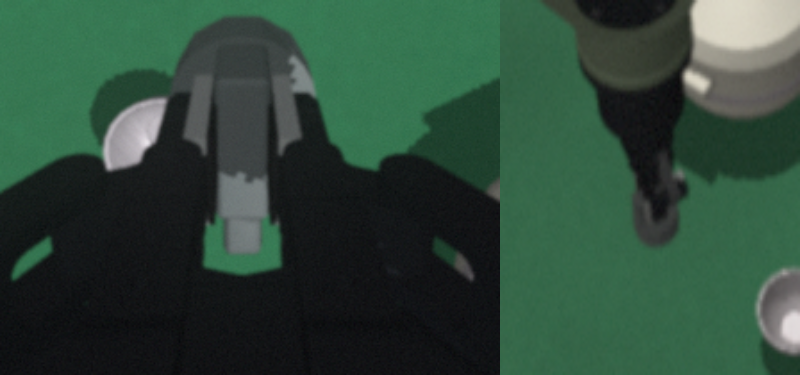

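The knob is held squarely. The bar front is at about (275.5,331.5) and the nose end at (275.5,351) in the full wrist image. I'll check its offset along the bar.

```bash
python3 - <<'E'
from h import *
d=load('w3');s=robot.sense();M=R.from_quat(s['tcp_rot']).as_matrix();z=s['tool_pos'][2]
for u,v in [(275.5,331.5),(275.5,351),(275.5,210+77*.56)]: print(M.T@(onz(d,u,v,z)-s['tool_pos']))
E
```

```text
[-6.67517373e-01  2.06702034e+01 -1.55993193e-02]
[-6.66497656e-01  3.16510142e+01 -2.37943547e-02]
[-6.71197441e-01 -1.90835551e+01  1.40691172e-02]
```

>>> drive_tool:
  commands:
    - [0, 25.2, 22, 0, 0, 0, 0]
    - [0, 25.2, 22, 0, 0, 0, 0]
    - [0, 25.2, 22, 0, 0, 0, 0]
    - [0, 25.2, 22, 0, 0, 0, 0]
    - [0, 25.2, 22, 0, 0, 0, 0]
    - [0, 25.2, 22, 0, 0, 0, 0]
    - [0, 25.2, 22, 0, 0, 0, 0]
    - [0, 25.2, 22, 0, 0, 0, 0]
    - [0, 25.2, 22, 0, 0, 0, 0]
    - [0, 25.2, 22, 0, 0, 0, 0]

```text
time: 7.02
tool_pos: [554.8, 166.6, 228.2]
tcp_rot: [0.546, 0.837, -0.001, -0.0]
wrist_force: [0.5, -0.8, -0.2]
grip_width: 0.143
```

>>> drive_tool:
  commands:
    - [0, 0, 0, 0, 0, 0, 0.106]
    - [0, 0, 0, 0, 0, 0, 0.106]
    - [0, 0, 0, 0, 0, 0, 0.106]
    - [0, 0, 0, 0, 0, 0, 0.106]
    - [0, 0, 0, 0, 0, 0, 0.106]
    - [0, 0, 0, 0, 0, 0, 0.106]
    - [0, 0, 0, 0, 0, 0, 0.106]
    - [0, 0, 0, 0, 0, 0, 0.106]
    - [0, 0, 0, 0, 0, 0, 0.106]
    - [0, 0, 0, 0, 0, 0, 0.106]

```text
time: 7.85
tool_pos: [554.6, 164.8, 228.1]
tcp_rot: [0.896, 0.444, -0.001, 0.0]
wrist_force: [-0.3, 0.8, -0.7]
grip_width: 0.146
```

>>> drive_tool:
  commands:
    - [0, 0, 0, 8, 0, 0, 0]
    - [0, 0, 0, 8, 0, 0, 0]
    - [0, 0, 0, 8, 0, 0, 0]
    - [0, 0, 0, 0, 0, 0, 0]
    - [0, 0, 0, 0, 0, 0, 0]
    - [0, 0, 0, 0, 0, 0, 0]
    - [0, 0, 0, 0, 0, 0, 0]
    - [0, 0, 0, 0, 0, 0, 0]
    - [0, 0, 0, 0, 0, 0, 0]
    - [0, 0, 0, 0, 0, 0, 0]

```text
time: 8.68
tool_pos: [555.0, 164.9, 205.4]
tcp_rot: [0.895, 0.446, 0.0, 0.0]
wrist_force: [0.5, 0.3, -1.0]
grip_width: 0.143
```

```bash
python3 - <<'E'
from h import *
s=robot.sense();print(s['time'],s['tool_pos'],s['joints'].round(2),s['grip_width'],s['wrist_force'])
M=R.from_quat(s['tcp_rot']).as_matrix();tx=np.arctan2(M[1,0],M[0,0])
print(tx,'dyaw',-0.648+np.pi/2-tx,'shift',M.T@(np.r_[554.6,165.3,s['tool_pos'][2]]-s['tool_pos']))
d=snap('wrist','w4');d=snap('side','s4');t=snap('top','t4')
u,v=proj(d,[555,165,140]).astype(int);e=d['color'][v-40:v+40,u-40:u+40,::-1]
w=cv2.imread('pics/w4.png');cv2.imwrite('pics/j4.png',np.hstack([cv2.resize(w[150:360,140:420],(500,375)),cv2.resize(e,(300,375))]))
E
```

```text
8.6833 [555.02502762 164.92554134 205.44974749] [-0.35  0.77  0.02  1.53 -0.02  0.84  0.6 ] 0.1431982999208203 [ 0.48913315  0.30719845 -1.02488656]
0.925134093777765 dyaw -0.002337766982868472 shift [ 4.33298728e-02 -5.64792246e-01 -6.51655915e-05]
```

View pics/j4.png

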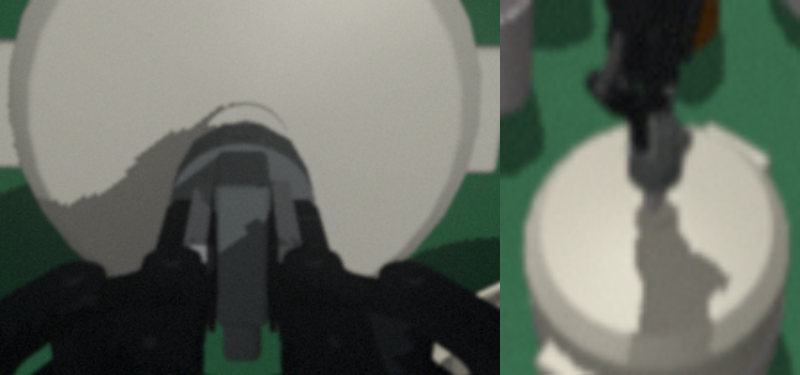

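Aligned well: the lugs are level and the lid is centred under the knob. The knob's underside is about 18 mm above the shaft tip. Next, a guarded descent.

>>> drive_tool:
  commands:
    - [0, 0, -0.5, 4, 0, 0, 0]
    - [0, 0, 0, 4, 0, 0, 0]
    - [0, 0, 0, 4, 0, 0, 0]
    - [0, 0, 0, 3, 0, 0, 0]
    - [0, 0, 0, 2, 0, 0, 0]
    - [0, 0, 0, 2, 0, 0, 0]
    - [0, 0, 0, 2, 0, 0, 0]
    - [0, 0, 0, 1, 0, 0, 0]
    - [0, 0, 0, 0, 0, 0, 0]
    - [0, 0, 0, 0, 0, 0, 0]

```text
time: 9.67
tool_pos: [554.6, 165.2, 183.3]
tcp_rot: [0.895, 0.446, -0.0, 0.0]
wrist_force: [-0.4, -0.2, -0.6]
grip_width: 0.142
```

>>> drive_tool:
  commands:
    - [0, 0, 0, 1, 0, 0, 0]
    - [0, 0, 0, 1, 0, 0, 0]
    - [0, 0, 0, 1, 0, 0, 0]
    - [0, 0, 0, 1, 0, 0, 0]
    - [0, 0, 0, 0, 0, 0, 0]
    - [0, 0, 0, 0, 0, 0, 0]
    - [0, 0, 0, 0, 0, 0, 0]
    - [0, 0, 0, 0, 0, 0, 0]
    - [0, 0, 0, 0, 0, 0, 0]
    - [0, 0, 0, 0, 0, 0, 0]

```text
time: 10.5
tool_pos: [554.6, 165.2, 179.3]
tcp_rot: [0.895, 0.446, -0.0, 0.0]
wrist_force: [0.3, 0.7, -1.8]
grip_width: 0.145
```

>>> drive_tool:
  commands:
    - [0, 0, 0, 1, 0, 0, 0]
    - [0, 0, 0, 1, 0, 0, 0]
    - [0, 0, 0, 1, 0, 0, 0]
    - [0, 0, 0, 1, 0, 0, 0]
    - [0, 0, 0, 1, 0, 0, 0]
    - [0, 0, 0, 0, 0, 0, 0]
    - [0, 0, 0, 0, 0, 0, 0]
    - [0, 0, 0, 0, 0, 0, 0]
    - [0, 0, 0, 0, 0, 0, 0]
    - [0, 0, 0, 0, 0, 0, 0]

```text
time: 11.33
tool_pos: [554.6, 165.2, 174.3]
tcp_rot: [0.895, 0.446, -0.0, 0.0]
wrist_force: [0.1, 1.1, -2.1]
grip_width: 0.144
```

>>> drive_tool:
  commands:
    - [0, 0, 0, 1, 0, 0, 0]
    - [0, 0, 0, 1, 0, 0, 0]
    - [0, 0, 0, 1, 0, 0, 0]
    - [0, 0, 0, 1, 0, 0, 0]
    - [0, 0, 0, 0, 0, 0, 0]
    - [0, 0, 0, 0, 0, 0, 0]
    - [0, 0, 0, 0, 0, 0, 0]
    - [0, 0, 0, 0, 0, 0, 0]
    - [0, 0, 0, 0, 0, 0, 0]
    - [0, 0, 0, 0, 0, 0, 0]

```text
time: 12.17
tool_pos: [554.7, 165.3, 170.4]
tcp_rot: [0.895, 0.446, 0.0, 0.0]
wrist_force: [-0.1, 0.5, 5.6]
grip_width: 0.143
```

>>> drive_tool:
  commands:
    - [0, 0, 0, 1, 0, 0, 0]
    - [0, 0, 0, 1, 0, 0, 0]
    - [0, 0, 0, 1, 0, 0, 0]
    - [0, 0, 0, 1, 0, 0, 0]
    - [0, 0, 0, 0.5, 0, 0, 0]
    - [0, 0, 0, 0, 0, 0, 0]
    - [0, 0, 0, 0, 0, 0, 0]
    - [0, 0, 0, 0, 0, 0, 0]
    - [0, 0, 0, 0, 0, 0, 0]
    - [0, 0, 0, 0, 0, 0, 0]

```text
time: 13.0
tool_pos: [554.7, 165.3, 166.0]
tcp_rot: [0.895, 0.446, 0.0, 0.0]
wrist_force: [-1.1, 0.6, 8.0]
grip_width: 0.145
```

>>> drive_tool:
  commands:
    - [0, 0, 0, 0.5, 0, 0, 0]
    - [0, 0, 0, 0.5, 0, 0, 0]
    - [0, 0, 0, 0, 0, 0, 0]
    - [0, 0, 0, 0, 0, 0, 0]
    - [0, 0, 0, 0, 0, 0, 0]
    - [0, 0, 0, 0, 0, 0, 0]
    - [0, 0, 0, 0, 0, 0, 0]
    - [0, 0, 0, 0, 0, 0, 0]
    - [0, 0, 0, 0, 0, 0, 0]
    - [0, 0, 0, 0, 0, 0, 0]

```text
time: 13.83
tool_pos: [554.7, 165.3, 165.7]
tcp_rot: [0.895, 0.446, 0.0, 0.0]
wrist_force: [-4.8, 1.6, 21.0]
grip_width: 0.143
```

Force rose to 21 N at TCP z 165.7, which fits the stop (expected about 165.5). One look to confirm.

```bash
python3 - <<'E'
from h import *
s=robot.sense();print(s['time'],s['tool_pos'],s['grip_width'],s['wrist_force'])
d=snap('wrist','w5');d=snap('side','s5')
u,v=proj(d,[555,165,125]).astype(int);e=d['color'][v-40:v+40,u-40:u+40,::-1]
w=cv2.imread('pics/w5.png');cv2.imwrite('pics/j5.png',np.hstack([cv2.resize(w[150:360,140:420],(420,375)),cv2.resize(e,(375,375),interpolation=cv2.INTER_CUBIC)]))
E
```

```text
13.8333 [554.70849495 165.26224828 165.74764121] 0.14336119842036604 [-4.80384734  1.55286435 21.03897639]
```

View pics/j5.png

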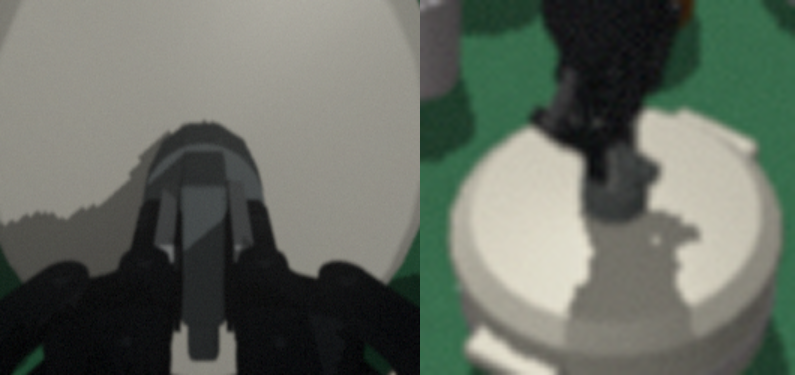

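The knob sits on the lid, upright, with no visible gap and the bar square in the jaws. I'm handing in while still pressing.

```bash
python3 -c "
from workcell import robot
s=robot.sense();print(s['time'],s['wrist_force'],s['tool_pos']);print(robot.finish_job())"
```

```text
13.9333 [-5.17007412  0.33995876 22.14835592] [554.71444295 165.24048318 165.76299657]
the job is handed in; nothing more can be done
None
```

The knob is on the spindle and pressed to the bottom of its travel. I handed the job in at 13.9 s with the gripper still holding it down, and no verdict was reported.

I picked the knob up by its bar grip, lifted it to about 185 mm and turned it by about 1.06 rad to the lid's angle (-0.65 rad, from the lugs and the shaft's flat).

**Last checks:**
- **Fit:** about 8 mm onto the shaft there was still no resistance. The spring began to push near TCP height 173 mm. That matches the collar.
- **Stop:** the force was 8 N at 166.0 mm and rose to 21–22 N at 165.7 mm, where about 165.5 mm was expected at the stop. That is about 8 mm of travel.
- **Picture:** the final view shows the knob upright on the lid and square in the jaws.
- **Other things:** I didn't measure them again at the end. The arm passed well above them, and no contact showed in the forces.

**Disagreements:** my first hand-picked top-view and side-view positions were up to about 9 mm off the spindle. Circle fits to the lid rim from three cameras then agreed within about 3 mm, and I used those. At the end there was also a small sideways force of about 5 N.

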